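# Close the pink plaster tub

## Robot

A 6-joint arm with a two-finger parallel gripper is mounted at the origin on the work surface. World frame = base frame: x ahead of the robot, y to its left, z up, the work surface at z = 0. Lengths are in m, angles in rad, forces in N, time in s.
With the tool pointing down it reaches from about 0.2 to 0.875 m from the base axis. Payload 3.4 kg.
Tool frame: the origin (TCP) lies at the very end of the fingers, on their centre line; the grasp point (between the pads) lies 19 mm behind it; z points along the fingers, y is the line along which they close (so a half turn about z gives the same grasp; the last joint's range is limited). The gripper opens to 94 mm and grips with 3 to 60 N. Pads are 16 mm wide; open, the fingers measure 119 mm over their backs; the gripper's body (75 mm by 177 mm) begins 78 mm behind the grasp point.
Start: joints at [1.051, 0.276, 1.505, -0, 1.361, -0.121], TCP at [0.223, 0.53, 0.205] pointing down, gripper open.
Joint ranges: [-2.89, 2.89], [-0.75, 2.08], [0.22, 2.7], [-1.18, 4.32], [0.11, 2.71], [-2.7, 2.7]. Speed limits (rad/s): [2.57, 2.57, 3.14, 3.14, 3.14, 3.14].

## Interface

Orientations are given as a 3x3 rotation matrix whose columns are the frame's x, y, z axes.
In Python, from plant import robot, vision, look_for gives the robot as it stands.
- The arm moves only by the tool jog_arm, never from a script. Its argument "series" is a list of rows, each a list of 7 numbers: the shift along the tool's x, y, z normalised to -1 to 1, where 1 is 0.03 m, then the turn, a rotation vector about the tool's x, y, z normalised to -1 to 1, where 1 is 2 rad, then the opening, from 0 (shut) to 1 (fully open). A call has 1 to 8 rows; each row shifts and turns the commanded pose from where the row before left it, along the tool's axes as they then stand; what a row does not reach is not made up. A row lasts 1/12 s, in which the tool goes at most 41.7 mm and 7.16 degrees, less where a joint would pass 70% of its speed; a pose out of reach is approached as far as the arm can. A call with a number of a shift or a turn outside -1 to 1 is refused whole. A call with a gripper value outside its range is refused whole. The fingers move at their own pace and stop on an object; the grip force is fixed at half the most. Time passes only in rows, so rows that do not move let the fingers close. It gives the time, the measured TCP pose, the force, the opening and the grip force at its end, in the units of the state.
- robot.get_state(): the state, without advancing time (a new reading comes with each control period).
- vision.grab_frame(name): name is "scene" or "side" or "wrist"; returns a dict with "frame" (400x640x3 uint8, red, green, blue), "camera_matrix" (3x3 intrinsics, pixels), "k1" (the pictures are not rectified: a ray, as slopes to the right and down, at radius r is drawn at 1 + k1 r^2 times it, then the intrinsics apply), "extrinsics" (4x4, takes a point from camera to world coordinates). Camera axes: x right, y down, z forward; pixel columns grow to the right and rows downward; lengths in m; the calibration is good to about 2 mm. A picture is of the moment at which its call begins. There is no depth.
- robot.hand_in(): hands the job in; it is judged then, once.
Trained networks look in a picture, given as the dict that the camera call returned (one of the last four; its "shot" number tells which), for a name from the list of things; names that differ only in an ending like _2 or _b are one class to them, and where a whole thing is asked for, a point or a joint stands for the part that bears it (a point fixed in the world has none). Each returns a list of dicts, best first, with "confidence" (0 to 1); they miss things now and then, are a little off and sometimes report something else, mostly with a low value. They report only what shows in the picture. A call takes as long as a camera call. They do not tell look-alikes from the thing itself.
- look_for(picture, label): "at" ([x, y, z] in m, in world coordinates, good to about 4 mm: the middle of the surface that is visible of it).
The state is a dict: "time": time; "qpos": joint angles; "qvel": joint speeds; "tau": joint torques, N m; "tcp_pos": TCP position; "eef_rot": TCP orientation; "wrist_force": force on the tool from outside, world axes, zero at the start; "torque": the same for the moment, N m; "finger_gap": finger opening in m; "grip_force": force on a finger pad.
Only numpy, scipy, OpenCV 4.12 (cv2) and the standard library are available. Lean on these libraries where they do the work, as an engineer would, in place of code of your own. Each camera call takes 0.05 s, during which the arm holds its last target. There are 200 camera calls.

## Task

Take the pink lid by its white knob and close the pink mixing tub with it, so that the lid sits down on the rim, level and centred. Lower it on gently rather than dropping it, and let go. Leave the pink tub standing where it is, and leave the blue tub and the blue lid alone.

Things in the scene. Friction and masses are not known exactly. Their poses are not given: they have to be found in the camera images.
- pink_lid_knob (a point): centre of the pink lid's white knob. Lid: loose, knob up on the table, 0.12 kg; pink disc 120 mm across, 5 thick; upright round knob 26 across, 40 tall (hold its upper half); below, a tapered boss 12 deep, 76 to 60 across, that drops into the tub's mouth with 12 mm play. Point: half-way up the knob, 20 mm above the disc's top, 25 above its underside, 37 above the boss's foot. z up the knob; yaw is of no matter.
- pink_tub_rim (a point): the pink tub, loose, open, upright, empty, 0.5 kg: round, 90 mm high, 108 mm across at the rim, 94 mm at the foot, wall 4 mm (mouth 100 mm across). The point is the centre of its mouth, level with the top of the rim; z is the tub's axis, up. With the lid on, the knob's centre is 25 mm above this point.
- blue_tub_rim (a point): the blue tub, a bystander, same shape and size as the pink one, open; the point is the centre of its mouth at rim height.
- blue_lid_knob (a point): the blue lid, a bystander, same shape and size as the pink one, lying knob up on the table; the point is its knob's centre, half-way up.
Mind the look-alikes: they are no part of the job. Leave any orange or red look-alike of the part that bears pink_lid_knob alone.

How it is judged:
By the outcome, as a careful person would: the job done as asked, in the order asked, and still so for the second after the job is handed in, with the robot touching nothing.
It also fails if it takes over 35 s, if anything falls off the work surface, if the arm or the gripper's body presses on something with over 40 N, if the wrist force passes 120 N, or if a joint passes its speed limit or range.

## Working session

There is one attempt and no reset: what is moved stays moved. The work goes in short steps, Python scripts to look and compute and a tool call to move; the robot and the scene stay as the last step left them, time stands still between calls to the robot, and variables do not carry over. Pictures are saved under pics/ and viewed, at most 10 in all, crops included, and the job is handed in when it is done.

Besides the shell and the picture viewer there is one more tool, called by a JSON object that holds its "api" and its "payload", one argument or row to a line. jog_arm: Moves the arm, as the interface text tells. Its arguments: {"type":"object","properties":{"series":{"type":"array"}},"required":["series"]}

```bash
mkdir -p pics; cat > h.py <<'E'
import numpy as np, cv2
from plant import robot, vision, look_for
def proj(p,P):
    T=np.linalg.inv(p["extrinsics"]); c=(T[:3,:3]@np.atleast_2d(P).T).T+T[:3,3]
    s=c[:,:2]/c[:,2:]; s=s*(1+p["k1"]*(s**2).sum(1,keepdims=True)); K=np.array(p["camera_matrix"])
    return s@K[:2,:2].T+K[:2,2]
def onplane(p,uv,z):
    K=np.array(p["camera_matrix"]); d=(np.array(uv,float)-K[:2,2])/[K[0,0],K[1,1]]; s=d.copy()
    for _ in range(20): s=d/(1+p["k1"]*(s**2).sum())
    E=np.array(p["extrinsics"]); r=E[:3,:3]@[s[0],s[1],1]; o=E[:3,3]
    return o+r*(z-o[2])/r[2]
def save(n,im): cv2.imwrite("pics/"+n,cv2.cvtColor(im,cv2.COLOR_RGB2BGR))
E
python3 - <<'E'
from h import *
s=robot.get_state(); print(s["tcp_pos"],s["eef_rot"],s["finger_gap"],s["time"])
for c in ["scene","side"]:
    p=vision.grab_frame(c); save(c+"1.png",p["frame"])
    for l in ["pink_lid_knob","pink_tub_rim"]:
        for d in look_for(p,l): print(c,l,np.round(d["at"],3),round(d["confidence"],2),proj(p,d["at"]).round()[0])
E
```

```text
[0.22300338 0.52939045 0.20462886] [[-9.21541543e-01  3.88278822e-01 -8.61001824e-04]
 [ 3.88279728e-01  9.21540268e-01 -1.54477846e-03]
 [ 1.93643091e-04 -1.75788708e-03 -9.99998436e-01]] 0.09373693572544936 0.0
scene pink_lid_knob [0.696 0.32  0.015] 0.88 [330. 343.]
scene pink_lid_knob [0.446 0.251 0.017] 0.87 [381. 257.]
scene pink_lid_knob [0.262 0.266 0.022] 0.84 [428. 222.]
scene pink_tub_rim [ 0.452 -0.015  0.059] 0.72 [307. 196.]
side pink_lid_knob [0.682 0.304 0.019] 0.97 [312. 149.]
side pink_lid_knob [0.428 0.233 0.018] 0.76 [259. 182.]
side pink_lid_knob [0.248 0.242 0.015] 0.59 [202. 203.]
side pink_tub_rim [ 0.441 -0.029  0.054] 0.68 [315. 210.]
```

View pics/scene1.png

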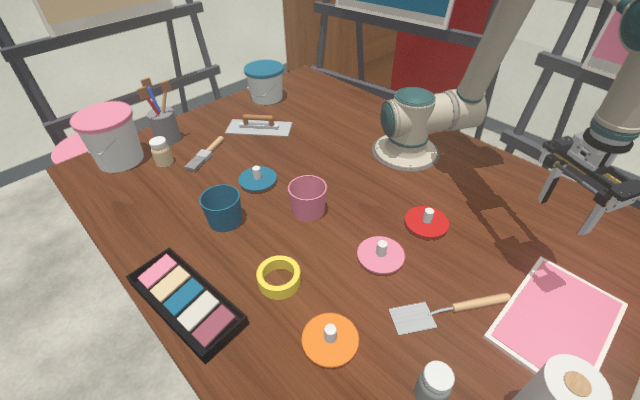

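View pics/side1.png

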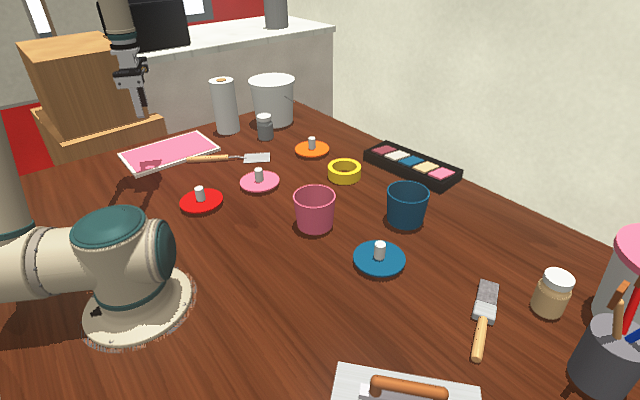

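Candidate lids in the scene picture are orange (330,340), pink (381,255), red (428,222) and blue (257,180). The disc at (381,255), or (259,182) in the side view, is the only pink one, so it fits. The pink tub is at (307,197) and the blue tub at (222,208). I'll confirm with one crop and measure.

```bash
cat >> h.py <<'E'
from scipy.optimize import least_squares
def blob(p,near,hlo,hhi,smin,r=45,smax=256):
    h=cv2.cvtColor(p["frame"],cv2.COLOR_RGB2HSV); m=cv2.inRange(h,(hlo,smin,60),(hhi,smax-1,255))
    k=np.zeros_like(m); cv2.circle(k,tuple(int(v) for v in near),r,255,-1); m&=k
    n,l,st,_=cv2.connectedComponentsWithStats(m); i=1+np.argmax(st[1:,4]); return (l==i).astype(np.uint8)
def hull(m):
    c,_=cv2.findContours(m,cv2.RETR_EXTERNAL,cv2.CHAIN_APPROX_NONE); return cv2.convexHull(max(c,key=cv2.contourArea))[:,0,:].astype(float)
def fitsil(p,m,circles,x0):
    # fit xy so that hull of projected circles [(z,r)..] matches blob's hull in mask moments
    def sil(x):
        a=np.linspace(0,2*np.pi,72); P=np.vstack([np.c_[x[0]+r*np.cos(a),x[1]+r*np.sin(a),0*a+z] for z,r in circles])
        return cv2.convexHull(proj(p,P).astype(np.float32))
    def mid(hh): M=cv2.moments(hh.astype(np.float32)); return np.array([M["m10"],M["m01"]])/M["m00"],M["m00"]
    t,A=mid(hull(m)[:,None,:]); s=least_squares(lambda x:mid(sil(x))[0]-t,x0,diff_step=1e-3)
    return s.x, A/mid(sil(s.x))[1]
E
python3 - <<'E'
from h import *
for c,ln,tn in [("scene",(381,257),(307,197)),("side",(259,182),(315,210))]:
    p=vision.grab_frame(c); f=p["frame"]
    h=cv2.cvtColor(f,cv2.COLOR_RGB2HSV)
    print("hsv lid",h[ln[1]+6,ln[0]-12],"tub",h[tn[1]+12,tn[0]])
    m=blob(p,ln,155,179,70); print(c,"lid",fitsil(p,m,[(.012,.06),(.017,.06)],[.44,.25]))
    m=blob(p,tn,155,179,60); print(c,"tub",fitsil(p,m,[(0,.047),(.09,.054)],[.44,-.02]))
    if c=="scene": save("crop.png",cv2.resize(f[150:300,240:460],None,fx=3,fy=3))
E
```

```text
hsv lid [173  73 245] tub [174  92 156]
scene lid (array([0.43575026, 0.24153514]), 0.9697841559938578)
scene tub (array([ 0.44865715, -0.01814934]), 0.9550676876031161)
hsv lid [170  86 255] tub [176 120 153]
side lid (array([0.4352962 , 0.24628111]), 0.9693498900871461)
side tub (array([ 0.4487099 , -0.01380198]), 0.9712736685730395)
```

View pics/crop.png

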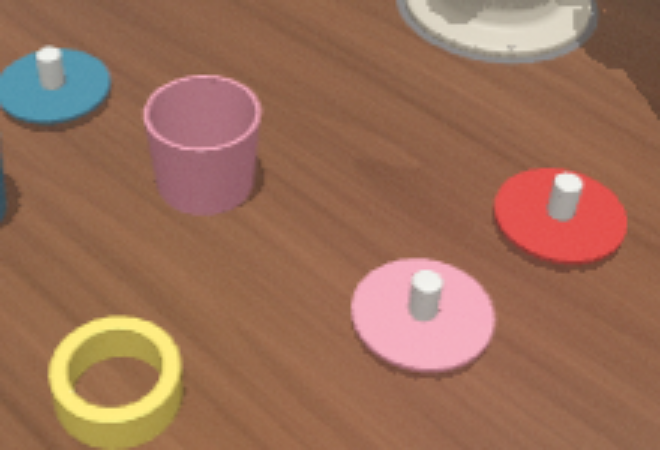

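The crop shows the pink lid at scene (381,255), clearly different from the red one at its right. Both cameras agree to about 5 mm: lid at (0.4355, 0.244), tub at (0.449, -0.016). I'll go above the lid.

{"api": "jog_arm", "payload": {
  "series": [
    [-0.85, -0.5, 0.1, 0, 0, 0, 1],
    [-0.85, -0.5, 0.1, 0, 0, 0, 1],
    [-0.85, -0.5, 0.1, 0, 0, 0, 1],
    [-0.85, -0.5, 0.1, 0, 0, 0, 1],
    [-0.85, -0.5, 0.1, 0, 0, 0, 1],
    [-0.85, -0.5, 0.1, 0, 0, 0, 1],
    [-0.85, -0.5, 0.2, 0, 0, 0, 1],
    [-0.85, -0.5, 0.2, 0, 0, 0, 1]
  ]
}}

```text
time: 1.07
tcp_pos: [0.3655, 0.339, 0.1756]
eef_rot: [[-0.922, 0.388, 0.001], [0.388, 0.922, 0.001], [-0.001, 0.001, -1.0]]
wrist_force: [0.6, 0.3, -0.2]
finger_gap: 0.0939
grip_force: 0.0
```

{"api": "jog_arm", "payload": {
  "series": [
    [-0.85, -0.5, 0.2, 0, 0, 0, 1],
    [-0.85, -0.5, 0.2, 0, 0, 0, 1],
    [-0.85, -0.5, 0.2, 0, 0, 0, 1],
    [-0.85, -0.5, 0.2, 0, 0, 0, 1],
    [0, 0, 0, 0, 0, 0, 1],
    [0, 0, 0, 0, 0, 0, 1],
    [0, 0, 0, 0, 0, 0, 1]
  ]
}}

```text
time: 1.65
tcp_pos: [0.4351, 0.2456, 0.1516]
eef_rot: [[-0.921, 0.389, -0.0], [0.389, 0.921, 0.001], [0.001, 0.001, -1.0]]
wrist_force: [0.2, 0.2, 0.1]
finger_gap: 0.094
grip_force: 0.0
```

```bash
cat > w.py <<'E'
from h import *
def go(t):
    s=robot.get_state(); R=np.array(s["eef_rot"]); d=np.array(t)-s["tcp_pos"]
    print("t",s["time"],"tcp",np.round(s["tcp_pos"],4),"z",np.round(R[:,2],3),"to go (units)",np.round(R.T@d/.03,2)); print(np.round(R,3))
E
python3 - <<'E'
from w import *
p=vision.grab_frame("wrist"); save("w1.png",p["frame"]); go([.4355,.244,.028])
print(proj(p,[[.4355,.244,.057],[.4355,.244,.017]]))
for d in look_for(p,"pink_lid_knob"): print(np.round(d["at"],3),d["confidence"],proj(p,d["at"]))
E
```

```text
t 1.7 tcp [0.4349 0.2459 0.1517] z [-0.     0.001 -1.   ] to go (units) [-0.04 -0.05  4.12]
[[-0.922  0.388 -0.   ]
 [ 0.388  0.922  0.001]
 [ 0.     0.001 -1.   ]]
[[316.24841455 200.72056931]
 [316.49412676 191.32888372]]
[0.666 0.292 0.019] 0.91 [[427.47754803 348.17984218]]
[0.27  0.246 0.021] 0.67 [[249.43157824  31.39072271]]
[0.427 0.244 0.022] 0.61 [[313.27795306 184.41377009]]
```

View pics/w1.png

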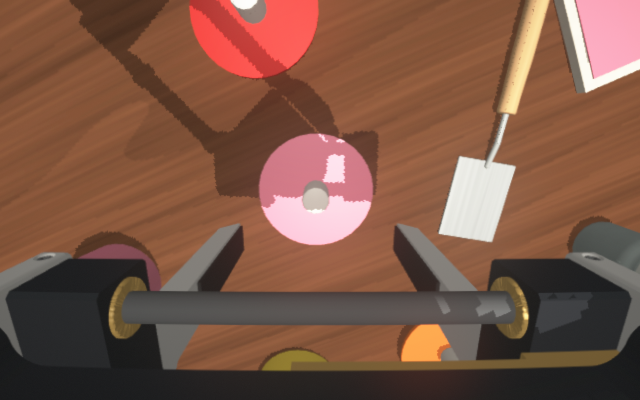

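The wrist view shows the pink disc at (316,189) and its knob at (316,200), within 2 px of what I predicted. I'll descend and grip.

{"api": "jog_arm", "payload": {
  "series": [
    [-0.04, -0.05, 0.9, 0, 0, 0, 1],
    [0, 0, 0.9, 0, 0, 0, 1],
    [0, 0, 0.8, 0, 0, 0, 1],
    [0, 0, 0.6, 0, 0, 0, 1],
    [0, 0, 0.5, 0, 0, 0, 1],
    [0, 0, 0.4, 0, 0, 0, 1],
    [0, 0, 0, 0, 0, 0, 1],
    [0, 0, 0, 0, 0, 0, 0.3]
  ]
}}

```text
time: 2.42
tcp_pos: [0.4352, 0.2442, 0.0284]
eef_rot: [[-0.922, 0.387, -0.001], [0.387, 0.922, -0.0], [0.001, -0.0, -1.0]]
wrist_force: [-0.2, 0.5, -0.3]
finger_gap: 0.0904
grip_force: 0.0
```

{"api": "jog_arm", "payload": {
  "series": [
    [0, 0, 0, 0, 0, 0, 0],
    [0, 0, 0, 0, 0, 0, 0],
    [0, 0, 0, 0, 0, 0, 0],
    [0, 0, 0, 0, 0, 0, 0],
    [0, 0, 0, 0, 0, 0, 0],
    [0, 0, 0, 0, 0, 0, 0]
  ]
}}

```text
time: 2.92
tcp_pos: [0.4361, 0.2434, 0.0288]
eef_rot: [[-0.921, 0.388, 0.001], [0.388, 0.921, 0.0], [-0.0, 0.001, -1.0]]
wrist_force: [-0.2, -0.2, 0.2]
finger_gap: 0.0509
grip_force: 0.0
```

{"api": "jog_arm", "payload": {
  "series": [
    [0, 0, 0, 0, 0, 0, 0],
    [0, 0, 0, 0, 0, 0, 0],
    [0, 0, 0, 0, 0, 0, 0],
    [0, 0, 0, 0, 0, 0, 0],
    [0, 0, 0, 0, 0, 0, 0],
    [0, 0, 0, 0, 0, 0, 0],
    [0, 0, 0, 0, 0, 0, 0]
  ]
}}

```text
time: 3.5
tcp_pos: [0.4358, 0.2432, 0.0284]
eef_rot: [[-0.922, 0.388, -0.0], [0.388, 0.922, -0.0], [0.0, -0.0, -1.0]]
wrist_force: [-0.4, -0.1, -0.1]
finger_gap: 0.0254
grip_force: 30.0
```

Gripped: gap 25.4 mm, 30 N. Lifting, then over to the tub.

{"api": "jog_arm", "payload": {
  "series": [
    [0, 0, 0.0, 0, 0, 0, 0],
    [0, 0, -0.5, 0, 0, 0, 0],
    [0, 0, -0.8, 0, 0, 0, 0],
    [0, 0, -1, 0, 0, 0, 0],
    [0, 0, -1, 0, 0, 0, 0],
    [0, 0, -1, 0, 0, 0, 0],
    [0, 0, -0.6, 0, 0, 0, 0],
    [0, 0, 0, 0, 0, 0, 0]
  ]
}}

```text
time: 4.17
tcp_pos: [0.4386, 0.2446, 0.1794]
eef_rot: [[-0.922, 0.388, 0.008], [0.388, 0.922, 0.004], [-0.006, 0.006, -1.0]]
wrist_force: [0.6, 0.1, -0.4]
finger_gap: 0.0256
grip_force: 30.0
```

{"api": "jog_arm", "payload": {
  "series": [
    [-0.1, -0.2, 0, 0, 0, 0, 0],
    [-0.2, -0.4, 0, 0, 0, 0, 0],
    [-0.3, -0.6, 0, 0, 0, 0, 0],
    [-0.35, -0.7, 0, 0, 0, 0, 0],
    [-0.35, -0.7, 0, 0, 0, 0, 0],
    [-0.35, -0.7, 0, 0, 0, 0, 0],
    [-0.35, -0.7, 0, 0, 0, 0, 0],
    [-0.35, -0.7, 0, 0, 0, 0, 0]
  ]
}}

```text
time: 4.83
tcp_pos: [0.4442, 0.0845, 0.1729]
eef_rot: [[-0.922, 0.388, -0.005], [0.388, 0.922, -0.0], [0.004, -0.002, -1.0]]
wrist_force: [-0.2, -0.6, -1.0]
finger_gap: 0.0256
grip_force: 30.0
```

{"api": "jog_arm", "payload": {
  "series": [
    [-0.35, -0.7, 0, 0, 0, 0, 0],
    [-0.35, -0.7, 0, 0, 0, 0, 0],
    [-0.3, -0.6, 0, 0, 0, 0, 0],
    [-0.25, -0.5, 0, 0, 0, 0, 0],
    [-0.15, -0.6, 0, 0, 0, 0, 0],
    [0, 0, 0, 0, 0, 0, 0],
    [0, 0, 0, 0, 0, 0, 0],
    [0, 0, 0, 0, 0, 0, 0]
  ]
}}

```text
time: 5.5
tcp_pos: [0.4477, -0.0154, 0.1741]
eef_rot: [[-0.921, 0.389, -0.003], [0.389, 0.921, 0.001], [0.003, 0.0, -1.0]]
wrist_force: [-0.4, 0.0, -0.9]
finger_gap: 0.0256
grip_force: 30.0
```

```bash
python3 - <<'E'
from w import *
go([.4487,-.016,.1064])
z=robot.get_state()["tcp_pos"]
fs=[]
for c in ["scene","side"]:
    p=vision.grab_frame(c); f=p["frame"].copy()
    print(c,robot.get_state()["finger_gap"])
    u=proj(p,[[.4487,-.016,.09]])[0].astype(int); a=np.linspace(0,6.28,60)
    P=proj(p,np.c_[.4487+.054*np.cos(a),-.016+.054*np.sin(a),0*a+.09])
    o=f[u[1]-80:u[1]+60,u[0]-80:u[0]+80]
    g=f.copy(); cv2.polylines(g,[P.round().astype(int)],True,(0,255,0),1)
    P=proj(p,np.c_[z[0]+.06*np.cos(a),z[1]+.06*np.sin(a),0*a+z[2]-.0114]); cv2.polylines(g,[P.round().astype(int)],True,(255,255,0),1)
    fs.append(np.hstack([o,g[u[1]-80:u[1]+60,u[0]-80:u[0]+80]]))
save("over.png",cv2.resize(np.vstack(fs),None,fx=2,fy=2))
E
```

```text
t 5.5 tcp [ 0.4477 -0.0154  0.1741] z [-0.003  0.001 -1.   ] to go (units) [-0.04 -0.01  2.26]
[[-0.921  0.389 -0.003]
 [ 0.389  0.921  0.001]
 [ 0.003  0.    -1.   ]]
scene 0.025134902452821132
side 0.02558958935957751
```

View pics/over.png

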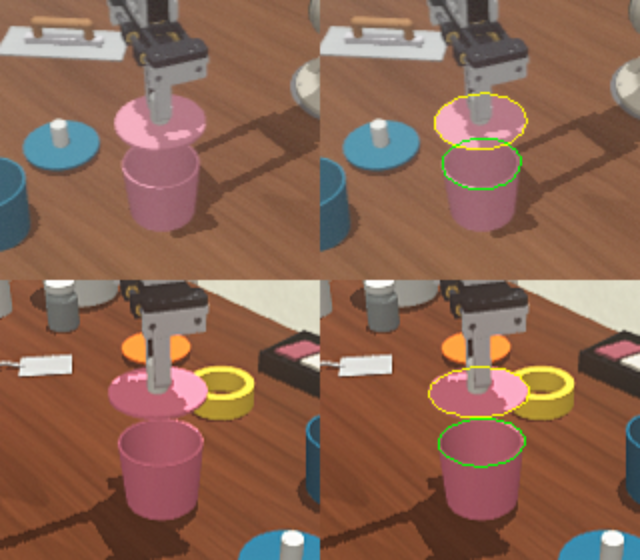

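The overlays fit: lid held level over the tub, with lid and rim concentric to about 1 px. After cancelling each camera's bias using the gripped lid, the tub is at (0.4487, -0.0166). Lowering.

{"api": "jog_arm", "payload": {
  "series": [
    [-0.05, -0.02, 0.2, 0, 0, 0, 0],
    [0, 0, 0.4, 0, 0, 0, 0],
    [0, 0, 0.4, 0, 0, 0, 0],
    [0, 0, 0.4, 0, 0, 0, 0],
    [0, 0, 0.3, 0, 0, 0, 0],
    [0, 0, 0.2, 0, 0, 0, 0],
    [0, 0, 0.1, 0, 0, 0, 0],
    [0, 0, 0, 0, 0, 0, 0]
  ]
}}

```text
time: 6.27
tcp_pos: [0.4496, -0.0168, 0.1149]
eef_rot: [[-0.922, 0.388, -0.001], [0.388, 0.922, 0.0], [0.001, -0.0, -1.0]]
wrist_force: [-0.2, -0.0, -0.3]
finger_gap: 0.0257
grip_force: 30.0
```

{"api": "jog_arm", "payload": {
  "series": [
    [0, 0, 0.03, 0, 0, 0, 0],
    [0, 0, 0.03, 0, 0, 0, 0],
    [0, 0, 0.03, 0, 0, 0, 0],
    [0, 0, 0.03, 0, 0, 0, 0],
    [0, 0, 0.03, 0, 0, 0, 0],
    [0, 0, 0, 0, 0, 0, 0],
    [0, 0, 0, 0, 0, 0, 0]
  ]
}}

```text
time: 6.85
tcp_pos: [0.4499, -0.0171, 0.111]
eef_rot: [[-0.921, 0.388, 0.0], [0.388, 0.921, 0.0], [-0.0, 0.0, -1.0]]
wrist_force: [-0.9, 0.3, -0.7]
finger_gap: 0.0254
grip_force: 30.0
```

{"api": "jog_arm", "payload": {
  "series": [
    [0.03, 0, 0.03, 0, 0, 0, 0],
    [0, 0, 0.03, 0, 0, 0, 0],
    [0, 0, 0.03, 0, 0, 0, 0],
    [0, 0, 0.03, 0, 0, 0, 0],
    [0, 0, 0.02, 0, 0, 0, 0],
    [0, 0, 0, 0, 0, 0, 0],
    [0, 0, 0, 0, 0, 0, 0]
  ]
}}

```text
time: 7.43
tcp_pos: [0.4491, -0.0167, 0.1067]
eef_rot: [[-0.922, 0.388, 0.0], [0.388, 0.922, 0.0], [-0.0, 0.0, -1.0]]
wrist_force: [-0.2, -0.4, -1.6]
finger_gap: 0.0256
grip_force: 30.0
```

{"api": "jog_arm", "payload": {
  "series": [
    [0, 0, 0.02, 0, 0, 0, 0],
    [0, 0, 0, 0, 0, 0, 0],
    [0, 0, 0, 0, 0, 0, 0]
  ]
}}

```text
time: 7.68
tcp_pos: [0.4491, -0.0168, 0.1067]
eef_rot: [[-0.922, 0.388, 0.0], [0.388, 0.922, -0.0], [-0.0, 0.0, -1.0]]
wrist_force: [-2.0, 0.4, 5.7]
finger_gap: 0.0253
grip_force: 30.0
```

```bash
python3 - <<'E'
from w import *
go([.4487,-.0166,.1064]); print(robot.get_state()["wrist_force"])
p=vision.grab_frame("side"); save("near.png",cv2.resize(p["frame"][140:260,240:400],None,fx=4,fy=4)); print(robot.get_state()["wrist_force"])
E
```

```text
t 7.6833 tcp [ 0.4491 -0.0168  0.1067] z [ 0. -0. -1.] to go (units) [0.01 0.   0.01]
[[-0.922  0.388  0.   ]
 [ 0.388  0.922 -0.   ]
 [-0.     0.    -1.   ]]
[-1.96041022  0.36441648  5.66375972]
[-0.85989598  0.1117893   6.2627953 ]
```

View pics/near.png

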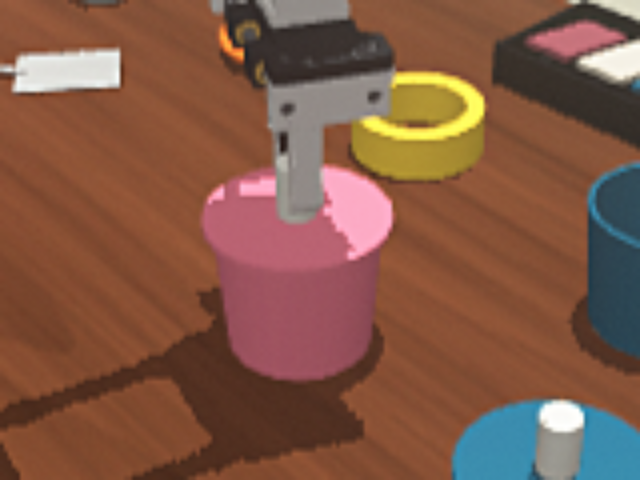

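The lid is on the rim, level and evenly overhanging, at the expected height with about 6 N of contact. Releasing and rising.

{"api": "jog_arm", "payload": {
  "series": [
    [0, 0, 0, 0, 0, 0, 0.4],
    [0, 0, 0, 0, 0, 0, 0.5],
    [0, 0, 0, 0, 0, 0, 0.6],
    [0, 0, 0, 0, 0, 0, 0.7],
    [0, 0, 0, 0, 0, 0, 0.8],
    [0, 0, 0, 0, 0, 0, 0.8],
    [0, 0, 0, 0, 0, 0, 0.8],
    [0, 0, 0, 0, 0, 0, 0.8]
  ]
}}

```text
time: 8.4
tcp_pos: [0.449, -0.0167, 0.1061]
eef_rot: [[-0.922, 0.388, -0.0], [0.388, 0.922, 0.0], [0.0, 0.0, -1.0]]
wrist_force: [-0.3, -0.4, 0.3]
finger_gap: 0.0742
grip_force: 0.0
```

{"api": "jog_arm", "payload": {
  "series": [
    [0, 0, -0.1, 0, 0, 0, 0.8],
    [0, 0, -0.4, 0, 0, 0, 0.8],
    [0, 0, -0.7, 0, 0, 0, 0.8],
    [0, 0, -0.9, 0, 0, 0, 0.8],
    [0, 0, -0.9, 0, 0, 0, 0.8],
    [0, 0, -0.7, 0, 0, 0, 0.8],
    [0, 0, -0.4, 0, 0, 0, 0.8],
    [0, 0, 0, 0, 0, 0, 0.8]
  ]
}}

```text
time: 9.07
tcp_pos: [0.451, -0.0171, 0.2323]
eef_rot: [[-0.922, 0.388, 0.006], [0.388, 0.922, -0.001], [-0.006, 0.001, -1.0]]
wrist_force: [-0.3, 0.8, -0.6]
finger_gap: 0.0753
grip_force: 0.0
```

```bash
python3 - <<'E'
from w import *
s=robot.get_state(); print(s["finger_gap"],s["tcp_pos"],s["time"]); fs=[]
for c,b in [("scene",(.0,.0017)),("side",(0,-.003))]:
    p=vision.grab_frame(c); f=p["frame"]; u=proj(p,[[.4487,-.016,.06]])[0].astype(int)
    m=blob(p,u,155,179,60,60); x,A=fitsil(p,m,[(0,.047),(.09,.054),(.09,.06),(.095,.06)],[.4487,-.016]); print(c,x+b,A)
    fs.append(f[u[1]-90:u[1]+60,u[0]-80:u[0]+80])
save("done.png",cv2.resize(np.hstack(fs),None,fx=2.5,fy=2.5))
E
```

```text
0.07525148009303669 [ 0.45097424 -0.01708443  0.23225764] 9.0667
scene [ 0.44908976 -0.0163324 ] 0.9570278239003186
side [ 0.44884361 -0.01685465] 0.9684950876331002
```

View pics/done.png

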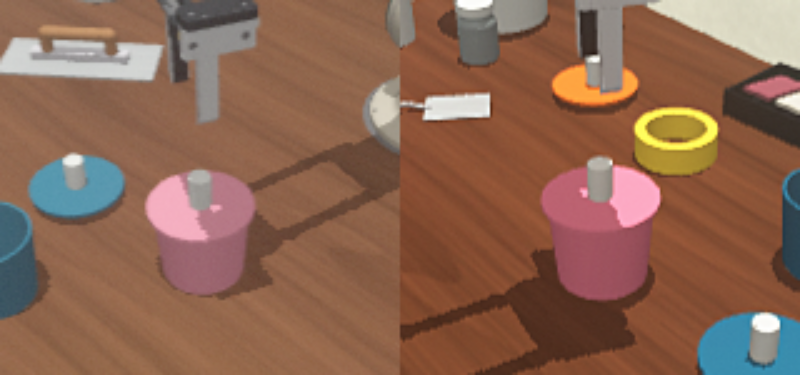

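Both views show the lid level and centred on the pink tub, the gripper clear above it, the tub unmoved and the blue things untouched. Handing in.

```bash
python3 -c "
from plant import robot
print(robot.hand_in())"
```

```text
the job is handed in; nothing more can be done
None
```

The pink lid is on the pink tub, level and centred and let go; the tub is where it stood, the blue tub and lid are untouched, and the job was handed in at about 9 s.

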